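Change over the drive unit on the spin-check stand and check that it runs free

TASK

The tall drive unit on the spin-check stand is finished and the short one waiting in the parts tray is next: swap the two, so that the tall one sits fully home in the tray's square pocket and the short one fully home in the stand's nest, both upright, set down and not dropped. When both are in place, spin the short unit's output flange by its studs and let go, so that it is seen to run on freely by itself for a second or more; leave both units in their places and do not disturb the other things on the bench.

Things in the scene. Friction and masses are not known exactly. Their poses are not given: they have to be found in the camera images.
- tall_unit: The taller of two like drive units, aluminium, about 0.9 kg, at the start in the stand's nest: square mounting flange 64 x 64 x 8 mm at the bottom, round housing 58 mm in diameter up to 80 mm, output flange with three studs on top, 104 mm high in all; eight grey bands round the housing. Origin: centre of its underside, z up, x and y along the square's sides.
- short_unit: The shorter drive unit, about 0.78 kg, at the start in the tray's square pocket: square mounting flange 64 x 64 x 8 mm at the bottom, round housing 58 mm in diameter up to 48 mm, output flange with three studs on top, 72 mm high in all; four grey bands round the housing. Origin: centre of its underside, z up, x and y along the square's sides.
- tall_grip (a point): Grip point of the tall unit: on its axis, 68 mm above its underside and 12 mm below the top of the round housing (58 mm in diameter, plain all round). Take the unit here from above, one finger on each side of the output flange above it. Fixed in the unit, axes as the unit's.
- short_grip (a point): Grip point of the short unit: on its axis, 36 mm above its underside and 12 mm below the top of the round housing (58 mm in diameter, plain all round). Take the unit here from above, one finger on each side of the output flange above it. Fixed in the unit, axes as the unit's.
- short_flange_face (a point): Short unit's output flange: gold-coloured disc 54 mm in diameter, 8 mm thick, free to turn 2 mm above the housing, with three upright steel studs (6 mm in diameter, 14 mm high, 120 degrees apart, at 22 mm radius). This point: centre of its top face, 58 mm above the unit's underside; its x axis points to one stud and turns with the disc.
- short_flange (a joint): Angle of the short unit's output flange in its housing (rad, no stops, counter-clockwise from above positive). It turns on good bearings: a finger that sweeps past and pushes a stud squarely (at right angles to its radius) sets it running on by itself, losing about 1 to 2 rad/s each second. The tall unit's flange turns likewise.
- stand: Spin-check stand, fixed: grey-painted steel base plate 190 (x) by 130 mm (y), top face 14 mm above the bench, the nest 35 mm from its centre to -x. At the far (+x) end a post 132 mm high with a dial indicator swung clear, all of it 100 mm or more from the nest's centre. Origin: centre of the underside.
- stand_nest (a point): Centre of the stand's nest on the plate's top face (14 mm up), where the centre of a unit's underside belongs. One dark guide block stands at the middle of each of its four sides (12 mm high, leaning outward, 70 mm apart at the foot, 76 mm at the top), square to its x and y. A unit fits in any quarter turn with 3 mm play each side.
- tray: Parts tray, fixed: black plastic plate 210 (x) by 124 mm (y), 14 mm thick, with a square pocket 35 mm from its centre to -x and a round one 62 mm to +x that holds an aluminium cup. Stand and tray are left and right of the robot's middle line, either way round; the bench between them, 0.45 to 0.6 m straight ahead, is bare (height 0). Origin: centre of the underside.
- tray_pocket (a point): Centre of the floor of the tray's square pocket (6 mm above the bench, 8 mm below the tray's top), where the centre of a unit's underside belongs. The pocket is 70 x 70 mm with a chamfered rim, sides square to its x and y. A unit fits in any quarter turn with 3 mm play each side.
- cup_sleeve: open aluminium cup 48 mm across, 40 mm high, standing in the round pocket of the tray; origin at the centre of its underside. A bystander.
- tape_roll: roll of black tape lying flat, 72 mm across, 19 mm high; origin at the centre of its underside. A bystander.
- thread_spool: flat white spool, 54 mm across, 17 mm high; origin at the centre of its underside. A bystander.
- clear_pot: open clear plastic pot, 62 mm across, 45 mm high; origin at the centre of its underside. A bystander.
- slug: plain solid aluminium cylinder standing upright, 36 mm across, 55 mm high, no flange and no studs; origin at the centre of its underside. A bystander.
- screwdriver: screwdriver lying on the far side of the bench; origin below its middle. A bystander.
- ratchet: steel ratchet handle lying on the far side of the bench, about 200 mm long, 30 mm high; origin below the middle. A bystander.

How it is judged:
By the outcome, as a careful person would: the job done as asked, in the order asked, and still so for the second after the job is handed in, with the robot touching nothing.
It also fails if it takes over 72 s, if anything falls off the work surface, if the arm or the gripper's body presses on something with over 40 N, if the wrist force passes 120 N, or if a joint passes its speed limit or range.

ROBOT

A 6-joint arm with a two-finger parallel gripper is mounted at the origin on the work surface. World frame = base frame: x ahead of the robot, y to its left, z up, the work surface at z = 0. Lengths are in m, angles in rad, forces in N, time in s.
With the tool pointing down it reaches from about 0.35 to 0.775 m from the base axis. Payload 5.5 kg.
Tool frame: the origin (TCP) lies midway between the tips of the shut fingers; the grasp point (between the pads) lies 19 mm behind it (pinch_z is the distance from the TCP to the grasp point, in m); z points along the fingers, x is the direction in which the jaws open and shut, and the axes are right-handed (so a half turn about z gives the same grasp; the last joint's range is limited). The gripper opens to 85 mm and grips with 20 to 120 N. Pads are 22 mm wide; open, the fingers measure 114 mm over their backs; the gripper's body (76 mm by 85 mm) begins 54 mm behind the grasp point. The pads swing forward as they close: fully open they stand 13 mm farther back than shut.
Start: joints at [-1.347, 0.313, 0.046, 1.304, 0, 1.431], TCP at [0.205, -0.537, 0.231] pointing down, gripper open.
Joint ranges: [-2.76, 2.76], [-0.86, 1.69], [-1.03, 1.26], [-2.2, 2.34], [-1.47, 1.5], [-3.14, 3.14]. Speed limits (rad/s): [2.57, 2.57, 3.14, 3.14, 3.14, 3.14].

INTERFACE

Orientations are given as a unit quaternion [w, x, y, z].
In Python, from workcell import get_state, read_camera, camera_info, hand_in, trace, pinch_z gives the robot as it stands. The module is installed in compiled form; this text tells all that it offers.
- The arm moves only by the tool arm_command, never from a script. Its argument "steps" is text: rows parted by semicolons, each of 4 numbers parted by spaces: the shift along the world's x, y, z in mm, then the turn about the world's z in rad. In form: tx ty tz spin; .... A call has 1 to 20 rows; each row is the pose to reach, as a shift and turn from the pose measured when the call began; what a row does not reach only later rows make up. A row lasts 1/8 s, in which the tool goes at most 62.5 mm and 10.7 degrees, less where a joint would pass 70% of its speed; a pose out of reach is approached as far as the arm can. A call with a gripper value outside its range is refused whole. "fingers" is the gripper command: -1 is shut, 1 is fully open, values between are in proportion, set as the call begins (left out, the last holds). The fingers move at their own pace and stop on an object; "newtons" is the grip in N (left out, the last holds). Time passes only in rows, so rows that repeat a pose let the fingers close. It gives the time, the measured TCP pose, the force and the opening at its end, in the units of the state.
- get_state(): the state, without advancing time (a new reading comes with each control period).
- read_camera(name): name is "scene" or "top" or "wrist"; returns the picture (384x512x3 uint8, red, green, blue); there is no depth.
- camera_info(name): a dict with "mtx" (3x3 intrinsics, pixels), "R" (3x3) and "t" (3): a world point X has camera coordinates R X + t. Camera axes: x right, y down, z forward; pixel columns grow to the right and rows downward; lengths in m; the calibration is good to about 2 mm. A picture is of the moment at which its call begins: read the wrist's pose just before it. camera_info takes no time and is no camera call; for the wrist camera it gives the pose at the moment of the call.
- hand_in(): hands the job in, once; it reports no verdict.
Trained networks look in the newest picture that a camera, given by its name, has taken for a name from the list of things; names that differ only in an ending like _2 or _b are one class to them, and where a whole thing is asked for, a point or a joint stands for the part that bears it (a point fixed in the world has none). Each returns a list of dicts, best first, with "score" (0 to 1); they miss things now and then, are a little off and sometimes report something else, mostly with a low value. They report only what shows in the picture. A call takes as long as a camera call.
- trace(camera, name): "mask" (384x512 bool, what is visible of it) and "box" ([left, top, width, height] in pixels, round what is visible of it).
The state is a dict: "clock": time; "joint_pos": joint angles; "qvel": joint speeds; "tau": joint torques, N m; "tcp_pos": TCP position; "orientation": TCP orientation; "wrist_force": force on the tool from outside, world axes, zero at the start; "ft_torque": the same for the moment, N m; "finger_gap": finger opening in m.
Only numpy, scipy, OpenCV 4.12 (cv2) and the standard library are available. Lean on these libraries where they do the work, as an engineer would, in place of code of your own. Each camera call takes 0.05 s, during which the arm holds its last target.

## Working session

There is one attempt and no reset: what is moved stays moved. The work goes in short steps, Python scripts to look and compute and a tool call to move; the robot and the scene stay as the last step left them, time stands still between calls to the robot, and variables do not carry over. Pictures are saved under pics/ and viewed, and the job is handed in when it is done.

Besides the shell and the picture viewer there is one more tool, called after "Call:" as name(argument=value, ...), one argument or row to a line, values as JSON. arm_command: Moves the arm, as the interface text tells. Its arguments: {"type":"object","properties":{"steps":{"type":"string"},"fingers":{"type":"number"},"newtons":{"type":"number"}},"required":["steps"]}

```bash
mkdir -p pics; cat > h.py <<'E'
import numpy as np, cv2
from workcell import *
def save(cam,fn):
    im=read_camera(cam); cv2.imwrite('pics/'+fn,cv2.cvtColor(im,cv2.COLOR_RGB2BGR)); return im
def proj(ci,X):
    X=np.atleast_2d(X); c=X@np.array(ci['R']).T+np.array(ci['t']); p=c@np.array(ci['mtx']).T; return p[:,:2]/p[:,2:]
def ray(ci,uv,z):
    R=np.array(ci['R']);t=np.array(ci['t']);o=-R.T@t
    d=R.T@np.linalg.inv(ci['mtx'])@np.array([uv[0],uv[1],1.]); return o+d*(z-o[2])/d[2]
E
python3 - <<'E'
from h import *
print(get_state(),pinch_z)
for c in ['scene','top','wrist']:
    save(c,c+'0.png'); ci=camera_info(c); print(c,ci)
for n in ['tall_unit','short_unit','stand','tray','short_flange','short_flange_face']:
  for c in ['top','scene']:
    r=trace(c,n)
    print(n,c,[(round(q['score'],2),q['box']) for q in r[:3]])
E
```

```text
{'clock': 0.0, 'joint_pos': array([-1.34659839e+00,  3.14018896e-01,  4.49650367e-02,  1.30362199e+00,
       -1.97056012e-05,  1.43120657e+00]), 'qvel': array([-0.00083795, -0.00033052, -0.0003011 ,  0.00040817, -0.00106576,
       -0.00156134]), 'tau': array([ 1.67017475e-03, -4.80628538e+01,  2.98532420e+01,  1.93752546e-02,
        2.82061461e-05, -4.09508289e-06]), 'tcp_pos': array([ 0.20446684, -0.53685286,  0.23039267]), 'orientation': array([-6.28558148e-04,  8.23351505e-01, -5.67530982e-01, -6.98685959e-04]), 'wrist_force': array([ 0.41408907,  0.58462048, -0.61334712]), 'ft_torque': array([ 0.04792992,  0.02652552, -0.05631745]), 'finger_gap': 0.08538843382101867} 0.0187
scene {'mtx': array([[360.93039378,   0.        , 259.76990589],
       [  0.        , 360.93039378, 193.22579526],
       [  0.        ,   0.        ,   1.        ]]), 'R': array([[-0.31626098,  0.94866859, -0.00262504],
       [ 0.81911264,  0.27167247, -0.50522129],
       [-0.47857442, -0.16193199, -0.86298584]]), 't': array([ 0.27092047, -0.45783995,  1.31728066])}
top {'mtx': array([[391.73919786,   0
[... 776 characters left out ...]
.74, [380.4, 183.5, 31.8, 38.1])]
short_unit top [(0.74, [293.0, 242.6, 25.6, 27.2]), (0.15, [298.9, 248.8, 17.7, 15.6])]
short_unit scene [(0.97, [223.0, 125.5, 21.6, 28.8]), (0.16, [237.7, 236.4, 33.0, 27.9])]
stand top [(0.92, [80.3, 185.1, 70.2, 73.5]), (0.6, [227.9, 132.6, 22.8, 27.4])]
stand scene [(0.92, [370.1, 188.2, 57.5, 71.6])]
tray top [(0.81, [277.6, 203.6, 55.7, 79.8])]
tray scene [(0.69, [198.3, 119.5, 58.5, 66.6])]
short_flange top [(0.74, [295.1, 247.8, 24.8, 23.9])]
short_flange scene [(0.62, [224.8, 128.2, 16.2, 14.6])]
short_flange_face top [(0.87, [298.5, 249.7, 19.0, 17.1]), (0.4, [275.5, 202.3, 53.1, 79.5])]
short_flange_face scene [(0.78, [226.9, 127.8, 15.3, 13.7])]
```

```bash
python3 - <<'E'
import cv2
a=cv2.imread('pics/top0.png'); cv2.imwrite('pics/top0b.png',cv2.resize(a[110:310,50:350],None,fx=2.6,fy=2.6,interpolation=cv2.INTER_CUBIC))
a=cv2.imread('pics/scene0.png'); cv2.imwrite('pics/scene0b.png',cv2.resize(a[80:300,180:480],None,fx=2.6,fy=2.6,interpolation=cv2.INTER_CUBIC))
E
```

```text
(no output)
```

View pics/top0b.png

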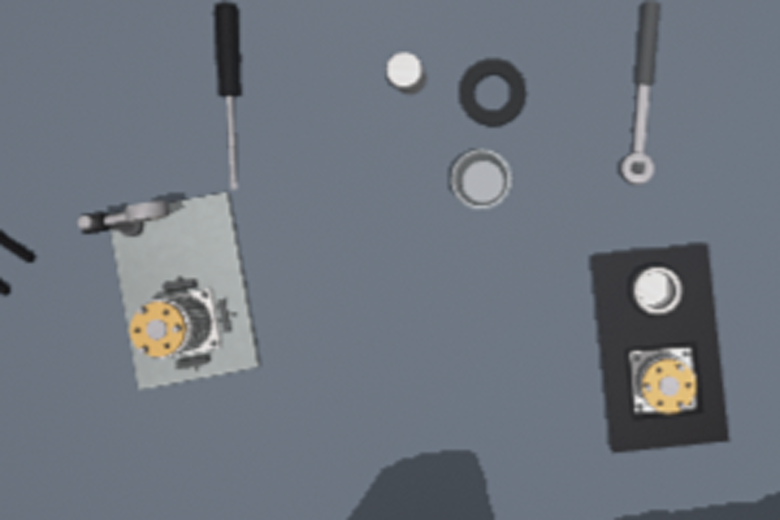

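View pics/scene0b.png

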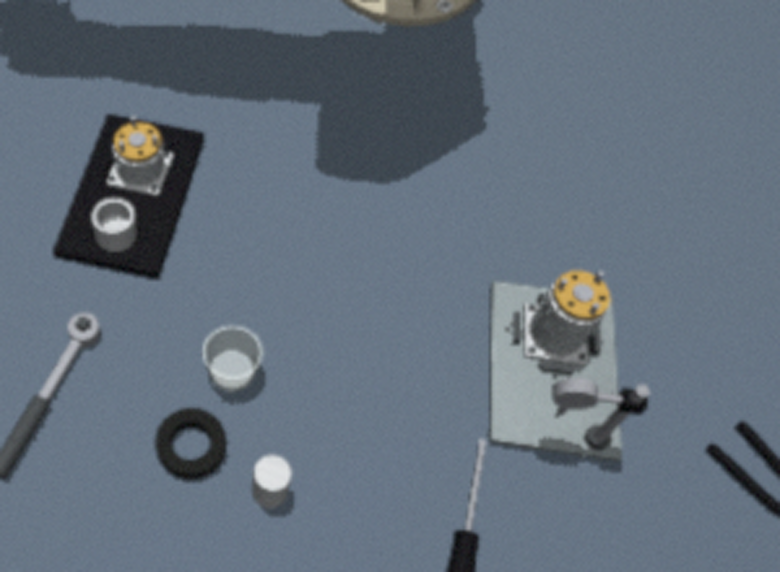

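View pics/wrist0.png

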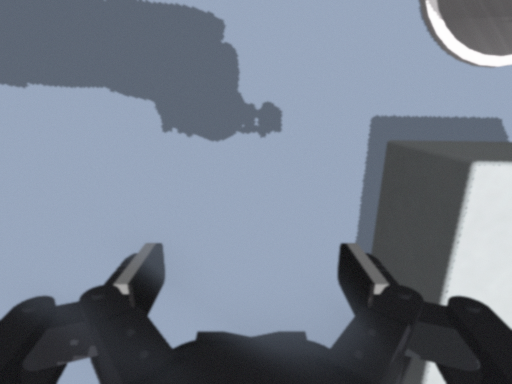

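```bash
python3 - <<'E'
from h import *
ci=camera_info('wrist'); print('wristcam pos',-ci['R'].T@ci['t'])
ct=camera_info('top'); cs=camera_info('scene')
for n,z in [('stand',.014),('tray',.014)]:
    m=trace('top',n)[0]['mask'].astype(np.uint8)
    c=max(cv2.findContours(m,0,cv2.CHAIN_APPROX_NONE)[0],key=cv2.contourArea)[:,0]
    P=np.array([ray(ct,p,z)[:2] for p in c])*1000
    (cx,cy),wh,a=cv2.minAreaRect(P.astype(np.float32)); print(n,cx,cy,wh,a)
    print(cv2.boxPoints(((cx,cy),wh,a)).round(0).tolist())
# hand-read corners
def q(u,v): return ray(ct,(u/2.6+50-.3,v/2.6+110-.3),.014)[:2].round(4)
print('stand',[q(*p) for p in [(232,192),(259,366),(138,389)]])
print('tray',[q(*p) for p in [(590,254),(707,243),(728,439),(612,451)]])
for f in ['top0','scene0']:
    a=cv2.imread(f'pics/{f}.png');cv2.imwrite(f'pics/{f}c.png',a)
E
```

```text
wristcam pos [ 0.27265051 -0.51161345  0.37499276]
stand 563.7714233398438 296.64349365234375 (194.3140869140625, 157.362060546875) 9.903336524963379
[[455.0, 357.0], [482.0, 202.0], [673.0, 236.0], [646.0, 391.0]]
tray 489.8458557128906 -220.753662109375 (210.0395965576172, 125.57661437988281) 4.276151657104492
[[380.0, -166.0], [390.0, -291.0], [599.0, -276.0], [590.0, -150.0]]
stand [array([0.667 , 0.2298]), array([0.4814, 0.2044]), array([0.4606, 0.3335])]
tray [array([ 0.5903, -0.1499]), array([ 0.5985, -0.2742]), array([ 0.3915, -0.2892]), array([ 0.3821, -0.1667])]
```

View pics/top0.png

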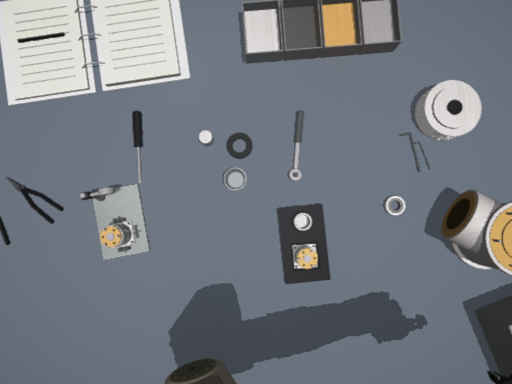

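View pics/scene0.png

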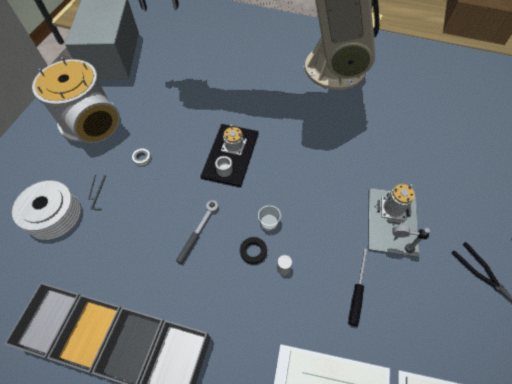

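Call:
arm_command(
  steps="20 30 20 0.15; 60 80 20 0.3; 90 125 20 0.48; 130 175 20 0.66; 165 225 20 0.84; 200 275 20 1.0; 235 320 20 1.15; 250 342 20 1.283; 250 342 20 1.283; 250 342 20 1.283; 250 342 20 1.283",
  fingers=1,
)

```text
clock: 2.22
tcp_pos: [0.4541, -0.1964, 0.2514]
orientation: [0.0, 0.999, 0.037, 0.0]
wrist_force: [0.5, -0.2, 0.8]
finger_gap: 0.0854
```

```bash
python3 - <<'E'
from h import *
s=get_state();print(s['clock'],s['tcp_pos'],s['joint_pos'],s['orientation'])
save('wrist','w1.png'); ci=camera_info('wrist'); np.savez('w1.npz',**ci)
for n in ['short_unit','short_flange_face','tray']:
  r=trace('wrist',n); print(n,[(round(q['score'],2),q['box']) for q in r[:3]])
E
```

```text
2.225 [ 0.45409544 -0.19638938  0.25136065] [-5.70510781e-01  1.51833251e-01 -1.13365777e-01  1.30546032e+00
 -1.55106424e-04  9.26828896e-01] [1.02769381e-04 9.99325586e-01 3.67200625e-02 1.19938677e-05]
short_unit [(0.78, [226.6, 162.4, 48.5, 53.4])]
short_flange_face [(0.76, [228.3, 168.7, 45.7, 47.8])]
tray [(0.9, [192.7, 132.9, 169.2, 95.3])]
```

View pics/w1.png

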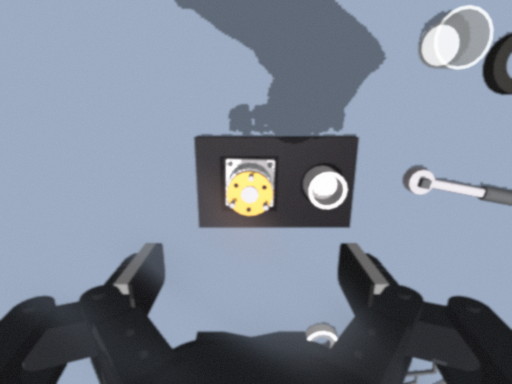

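```bash
cat >> h.py <<'E'
def rectfit(mask,ci,z):
    c=max(cv2.findContours(mask.astype(np.uint8),0,cv2.CHAIN_APPROX_NONE)[0],key=cv2.contourArea)[:,0]
    P=np.array([ray(ci,p,z)[:2] for p in c])*1000
    (cx,cy),wh,a=cv2.minAreaRect(P.astype(np.float32)); return cx,cy,wh,a
E
python3 - <<'E'
from h import *
ci=dict(np.load('w1.npz')); im=cv2.imread('pics/w1.png')
g=im.max(2); cv2.imwrite('pics/w1b.png',cv2.resize(im[120:240,180:370],None,fx=4,fy=4,interpolation=cv2.INTER_CUBIC))
m=np.zeros_like(g); m[125:240,185:370]=(g[125:240,185:370]<60); m=cv2.morphologyEx(m,cv2.MORPH_OPEN,np.ones((3,3)))
print(rectfit(m,ci,.014))
t=trace('wrist','tray')[0]['mask']; print(rectfit(t,ci,.014))
for z,uv in [(.014,(195,136)),(.014,(358,135)),(.014,(351,228)),(.014,(199,228)),(.058+.006,(250,194))]: print(uv,ray(ci,uv,z).round(4))
E
```

```text
(538.268798828125, -245.55552673339844, (70.03290557861328, 123.1348648071289), 74.3478012084961)
(488.89202880859375, -219.96209716796875, (213.00364685058594, 127.83281707763672), 4.236790657043457)
(195, 136) [ 0.3814 -0.1651  0.014 ]
(358, 135) [ 0.5884 -0.1485  0.014 ]
(351, 228) [ 0.6012 -0.2757  0.014 ]
(199, 228) [ 0.3896 -0.2914  0.014 ]
(250, 194) [ 0.456  -0.2221  0.064 ]
```

View pics/w1b.png

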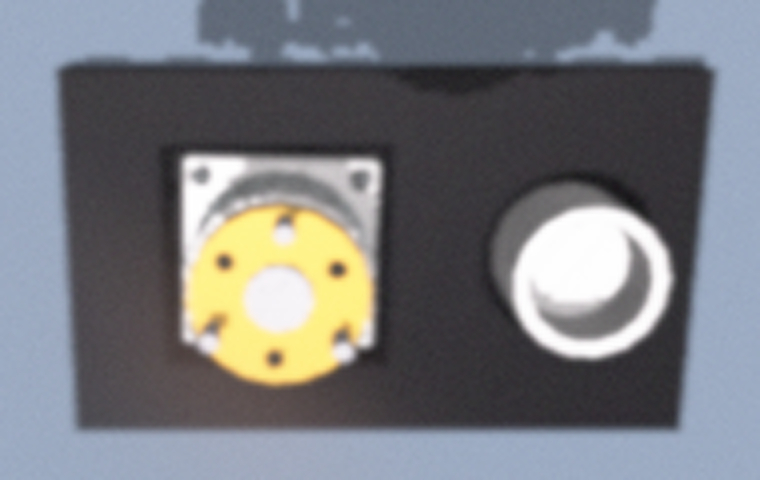

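Call:
arm_command(
  steps="10 60 10 0.01; 20 120 10 0.02; 30 180 10 0.03; 40 240 10 0.04; 50 300 10 0.05; 60 360 10 0.06; 65 420 10 0.07; 70 475 10 0.07; 71 500 10 0.07; 71 500 10 0.07; 71 500 10 0.07",
)

```text
clock: 3.85
tcp_pos: [0.5253, 0.3033, 0.2612]
orientation: [0.0, 0.997, 0.072, -0.0]
wrist_force: [-0.6, 0.1, -0.9]
finger_gap: 0.0853
```

```bash
python3 - <<'E'
from h import *
s=get_state();print(s['clock'],s['tcp_pos'],s['joint_pos'],s['orientation'])
im=save('wrist','w2.png'); ci=camera_info('wrist'); np.savez('w2.npz',**ci)
cv2.imwrite('pics/w2b.png',cv2.resize(im[100:270,160:370,::-1],None,fx=3.5,fy=3.5,interpolation=cv2.INTER_CUBIC))
E
```

```text
3.85 [0.52528351 0.30327908 0.26121455] [ 3.91557385e-01  3.71996978e-01  2.02383875e-01  1.40164598e+00
 -4.57852253e-04  1.81830876e+00] [ 2.90019895e-04  9.97407446e-01  7.19602724e-02 -1.47754657e-04]
```

View pics/w2b.png

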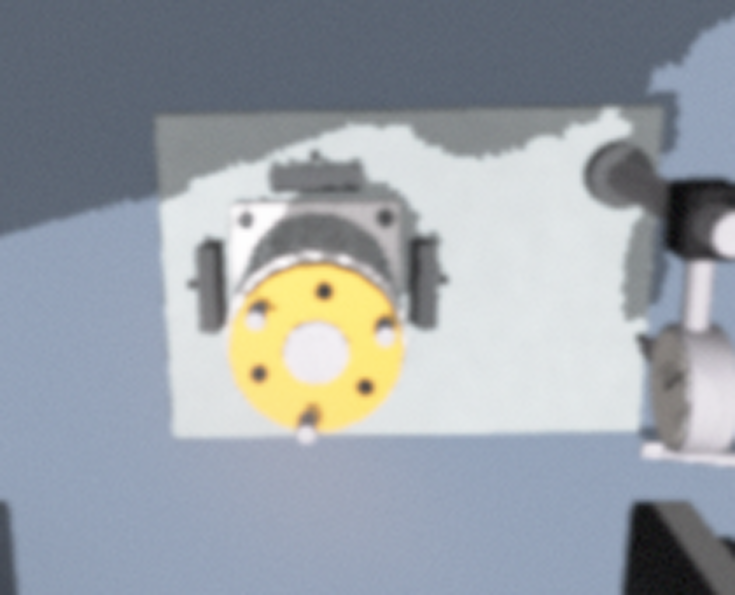

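View pics/w2.png

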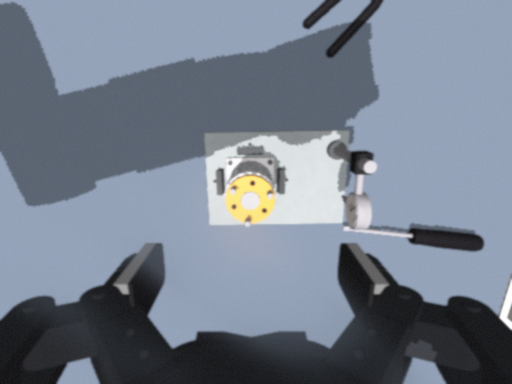

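```bash
python3 - <<'E'
from h import *
ci=dict(np.load('w2.npz'))
cv=lambda p:(160+(p[0]+.5)/3.5-.5,100+(p[1]+.5)/3.5-.5)
for z,p in [(.014,(155,114)),(.014,(663,107)),(.014,(174,437)),(.014,(640,433)),(.014+.090,(317,353))]: print(p,(ray(ci,cv(p),z)*1000).round(1))
# predict overlay given pose
def fit(pose):
    x,y,a=pose; c,s=np.cos(a),np.sin(a); R=np.array([[c,-s],[s,c]])
    out=[]
    for lx,ly in [(-95,65),(95,65),(-95,-65)]:
        w=R@[lx,ly]+[x,y]; out.append(proj(ci,[w[0]/1e3,w[1]/1e3,.014])[0])
    return (np.array(out)-np.array([cv(p) for p in [(155,114),(663,107),(174,437)]])).ravel()
from scipy.optimize import least_squares
r=least_squares(fit,[564,282,.14]); x,y,a=r.x; print(r.x,np.degrees(a),r.fun.round(2),'nest',x-35*np.cos(a),y-35*np.sin(a))
E
```

```text
(155, 114) [460.1 334.3  14. ]
(663, 107) [646.7 363.9  14. ]
(174, 437) [480.5 206.5  14. ]
(640, 433) [668.2 235.4  14. ]
(317, 353) [529.2 278.9 104. ]
[5.63765119e+02 2.85034070e+02 1.57800276e-01] 9.041289799291578 [-0.26 -0.06  0.53 -0.15 -0.3   0.34] nest 529.1999818886104 279.5339534962201
```

Call:
arm_command(
  steps="4 -24 0 0.014; 4 -24 -40 0.014; 4 -24 -80 0.014; 4 -24 -120 0.014; 4 -24 -155 0.014; 4 -24 -180 0.014; 4 -24 -196 0.014; 4 -24 -203 0.014; 4 -24 -203 0.014; 4 -24 -203 0.014",
)

```text
clock: 5.15
tcp_pos: [0.5302, 0.2792, 0.0595]
orientation: [-0.0, 0.997, 0.079, 0.001]
wrist_force: [0.2, -0.3, -0.8]
finger_gap: 0.0852
```

```bash
python3 - <<'E'
from h import *
s=get_state();print(s['clock'],s['tcp_pos'],s['wrist_force'])
save('wrist','w3.png');im=save('scene','s3.png'); cv2.imwrite('pics/s3b.png',cv2.resize(im[120:280,330:480,::-1],None,fx=3.5,fy=3.5,interpolation=cv2.INTER_CUBIC))
E
```

```text
5.15 [0.53018621 0.2791693  0.0594908 ] [ 0.16009919 -0.32425668 -0.81442179]
```

View pics/w3.png

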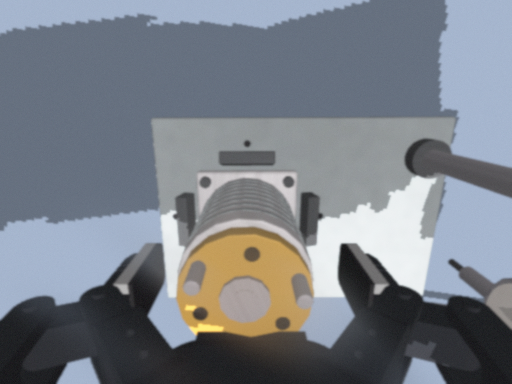

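View pics/s3b.png

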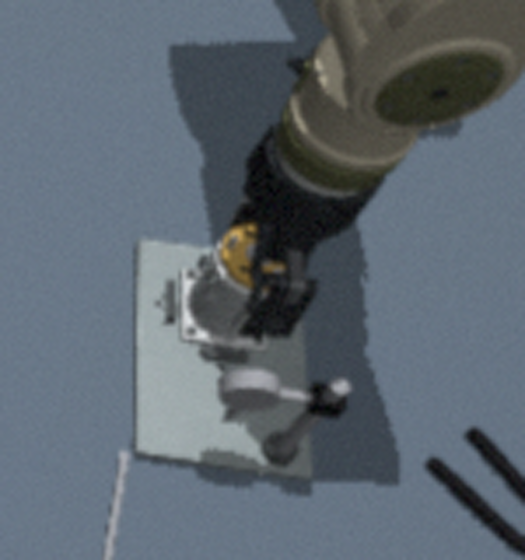

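```bash
python3 - <<'E'
from h import *
ci=camera_info('wrist'); s=get_state()['tcp_pos']
print(proj(ci,[s[0],s[1],.104]), ray(ci,(246,298),.104))
E
```

```text
[[248.33535148 298.56710781]] [0.52914848 0.27932839 0.104     ]
```

Call:
arm_command(
  steps="-1 0 -1 0; -1 0 -1 0; -1 0 -1 0; -1 0 -1 0; -1 0 -1 0; -1 0 -1 0; -1 0 -1 0; -1 0 -1 0",
  fingers=-1,
  newtons=50,
)

```text
clock: 6.25
tcp_pos: [0.5288, 0.2794, 0.059]
orientation: [-0.0, 0.997, 0.079, 0.001]
wrist_force: [-3.1, -0.4, 5.6]
finger_gap: 0.057
```

Call:
arm_command(
  steps="0 0 3 0; 0 0 8 0; 0 0 16 0; 0 0 30 0; 0 0 45 0; 0 0 60 0; 0 0 60 0",
  newtons=60,
)

```text
clock: 7.12
tcp_pos: [0.5302, 0.2799, 0.1213]
orientation: [-0.001, 0.997, 0.079, 0.003]
wrist_force: [0.4, 0.5, -8.3]
finger_gap: 0.0564
```

Call:
arm_command(
  steps="-3 -25 0 0; -6 -60 0 -0.03; -12 -110 0 -0.05; -18 -160 0 -0.08; -24 -205 0 -0.08; -28 -240 0 -0.08; -29 -259 0 -0.08; -29 -259 -20 -0.08; -29 -259 -40 -0.08; -29 -259 -55 -0.08; -29 -259 -63 -0.08; -29 -259 -67 -0.08; -29 -259 -67 -0.08",
)

```text
clock: 8.75
tcp_pos: [0.5015, 0.021, 0.0544]
orientation: [-0.001, 0.999, 0.039, 0.003]
wrist_force: [-0.1, -0.3, -7.5]
finger_gap: 0.0567
```

```bash
python3 - <<'E'
from h import *
s=get_state();print(s['clock'],s['tcp_pos'],s['wrist_force'],s['finger_gap'],s['orientation'])
save('wrist','w4.png');im=save('scene','s4.png'); cv2.imwrite('pics/s4b.png',cv2.resize(im[80:260,200:400,::-1],None,fx=3.5,fy=3.5,interpolation=cv2.INTER_CUBIC))
E
```

```text
8.75 [0.501453   0.0209814  0.05444431] [-0.0943644  -0.30009348 -7.53509641] 0.05667130300813387 [-5.74335731e-04  9.99237180e-01  3.89376516e-02  2.93032456e-03]
```

View pics/w4.png

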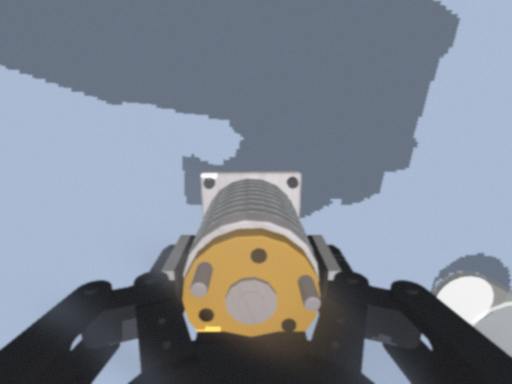

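View pics/s4b.png

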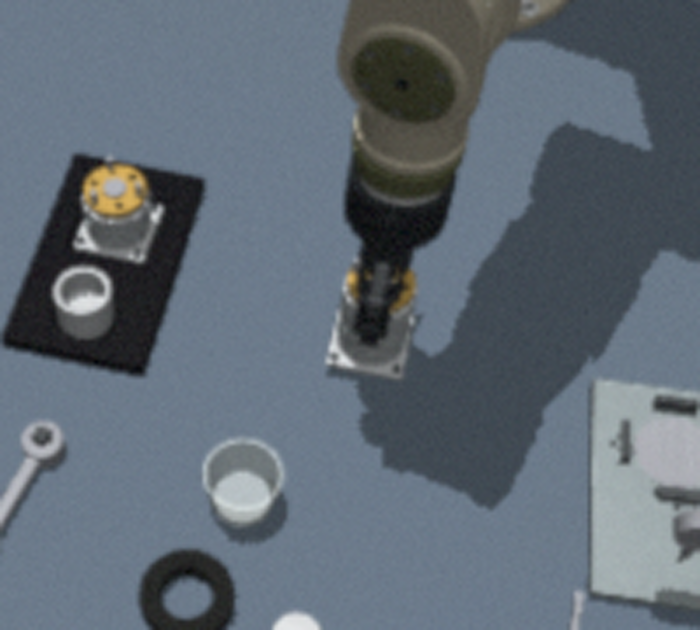

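Call:
arm_command(
  steps="0 0 -4 0; 0 0 -7 0; 0 0 -8 0; 0 0 -9 0; 0 0 -10 0; 0 0 -10 0",
)

```text
clock: 9.6
tcp_pos: [0.5018, 0.021, 0.0452]
orientation: [-0.001, 0.999, 0.039, 0.003]
wrist_force: [-1.7, 0.3, -2.0]
finger_gap: 0.0563
```

Call:
arm_command(
  steps="0 0 -1 0; 0 0 -1.5 0; 0 0 -1.5 0",
)

```text
clock: 9.98
tcp_pos: [0.5019, 0.0209, 0.0452]
orientation: [-0.0, 0.999, 0.039, 0.004]
wrist_force: [-4.0, 0.9, 8.6]
finger_gap: 0.0566
```

Call:
arm_command(
  steps="0 0 0 0; 0 0 0 0; 0 0 0 0; 0 0 0 0; 0 0 20 0; 0 0 50 0; 0 0 85 0; 0 0 120 0; -10 -50 120 0; -20 -105 120 0; -32 -165 120 0; -40 -220 120 0; -46 -243 120 0; -46 -243 120 0; -46 -243 120 0",
  fingers=1,
)

```text
clock: 11.85
tcp_pos: [0.4558, -0.2214, 0.165]
orientation: [-0.001, 0.999, 0.039, 0.004]
wrist_force: [0.5, 0.3, 0.9]
finger_gap: 0.0853
```

```bash
python3 - <<'E'
from h import *
s=get_state();print(s['clock'],s['tcp_pos'],s['wrist_force'],s['finger_gap'],s['orientation'])
im=save('wrist','w5.png');ci=camera_info('wrist'); np.savez('w5.npz',**ci)
im2=save('top','t5.png'); cv2.imwrite('pics/t5b.png',cv2.resize(im2[110:310,50:350,::-1],None,fx=2.6,fy=2.6,interpolation=cv2.INTER_CUBIC))
p=s['tcp_pos'];print(proj(ci,[[p[0],p[1],.064],[.456,-.2221,.064]]))
E
```

```text
11.85 [ 0.45579085 -0.22139732  0.16496192] [0.51443482 0.31735045 0.90190309] 0.0853080433960449 [-7.16706247e-04  9.99230039e-01  3.90594614e-02  3.62970827e-03]
[[248.60570535 194.20781106]
 [248.78368805 195.00099282]]
```

View pics/w5.png

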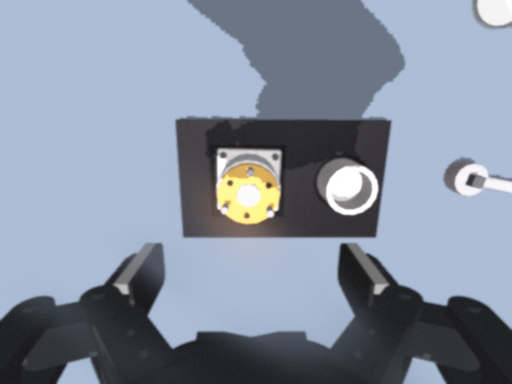

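View pics/t5b.png

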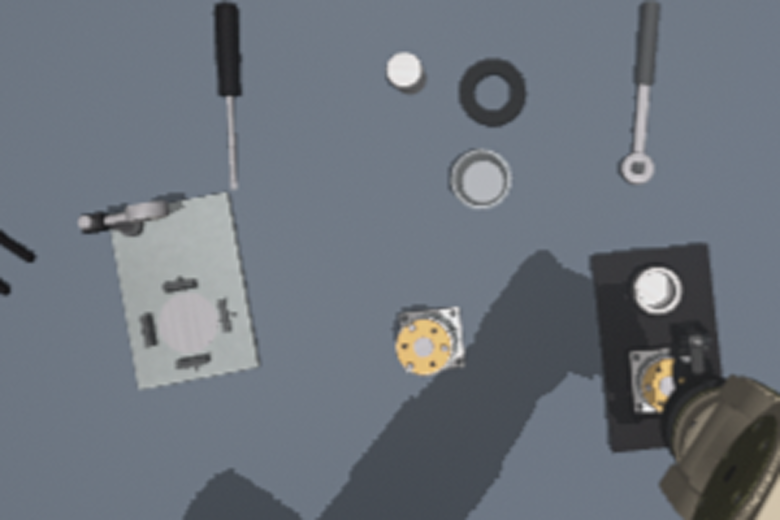

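```bash
python3 - <<'E'
from h import *
ct=camera_info('top'); u=50+(187.5+.5)/2.6-.5; v=110+(322.5+.5)/2.6-.5
print(ray(ct,(u,v),.02), ray(ct,(u,v),.026))
u=50+(425+.5)/2.6-.5; v=110+(347+.5)/2.6-.5
print('tall by top, arm says 501.9 20.9', ray(ct,(u,v),.090))
E
```

```text
[0.52982952 0.27767765 0.02      ] [0.53015662 0.27564017 0.026     ]
tall by top, arm says 501.9 20.9 [0.50315569 0.01971184 0.09      ]
```

Call:
arm_command(
  steps="0 -0.5 -40 0; 0 -0.5 -75 0; 0 -0.5 -105 0; 0 -0.5 -128 0; 0 -0.5 -140 0; 0 -0.5 -146 0; 0 -0.5 -146 0; 0 -0.5 -146 0",
)

```text
clock: 12.95
tcp_pos: [0.4567, -0.2217, 0.0199]
orientation: [-0.0, 0.999, 0.04, 0.004]
wrist_force: [1.0, 0.8, 0.6]
finger_gap: 0.0853
```

```bash
python3 - <<'E'
from h import *
s=get_state();print(s['clock'],s['tcp_pos'],s['wrist_force'])
save('wrist','w6.png');ci=camera_info('wrist')
p=s['tcp_pos'];print(proj(ci,[p[0],p[1],.064]))
E
```

```text
12.95 [ 0.45665193 -0.22174365  0.01992378] [0.95265733 0.82344114 0.63438011]
[[249.15107775 297.72924481]]
```

View pics/w6.png

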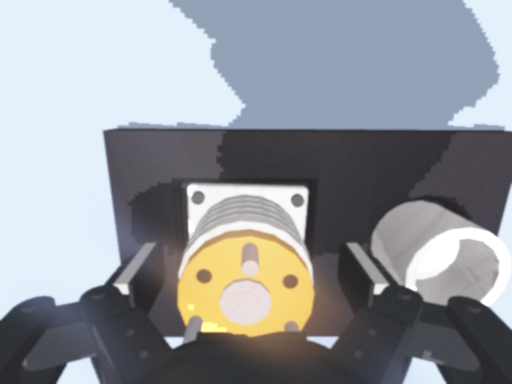

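Call:
arm_command(
  steps="-1 -1 -1 0; -1 -1 -1 0; -1 -1 -1 0; -1 -1 -1 0; -1 -1 -1 0; -1 -1 -1 0; -1 -1 -1 0; -1 -1 -1 0",
  fingers=-1,
)

```text
clock: 14.0
tcp_pos: [0.4554, -0.2232, 0.0196]
orientation: [0.0, 0.999, 0.04, 0.004]
wrist_force: [-1.9, 0.4, 5.5]
finger_gap: 0.0565
```

```bash
python3 - <<'E'
from h import *
s=get_state();print(s['clock'],s['tcp_pos'],s['wrist_force'],s['finger_gap'])
im=save('wrist','w7.png');ci=camera_info('wrist'); np.savez('w7.npz',**ci)
p=s['tcp_pos'];print(proj(ci,[p[0],p[1],.064]))
cv2.imwrite('pics/w7b.png',cv2.resize(im[110:384,100:420,::-1],None,fx=2.2,fy=2.2))
E
```

```text
14.0 [ 0.45544925 -0.22322872  0.01958932] [-1.91654304  0.43525112  5.48834077] 0.056475837679960346
[[249.08932512 298.39524822]]
```

View pics/w7b.png

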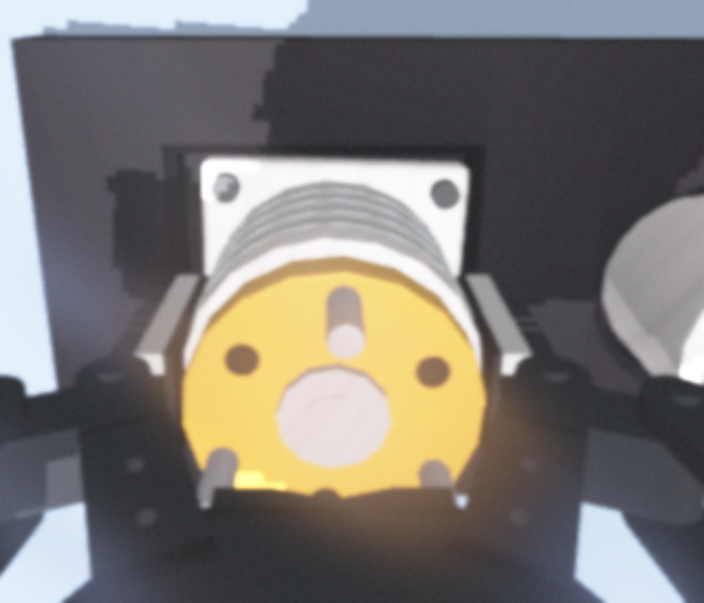

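Call:
arm_command(
  steps="0 0 3 0; 0 0 8 0; 0 0 20 0; 0 0 50 0; 0 0 80 0; 0 0 120 0; 0 0 150 0; 5 50 150 0.02; 15 110 150 0.04; 25 170 150 0.06; 35 230 150 0.08; 45 290 150 0.1; 55 350 150 0.105; 65 410 150 0.105; 70 460 150 0.105; 73 503 150 0.105; 73 503 150 0.105; 73 503 110 0.105; 73 503 80 0.105; 73 503 80 0.105",
)

```text
clock: 16.55
tcp_pos: [0.5257, 0.278, 0.0969]
orientation: [0.001, 0.996, 0.092, 0.001]
wrist_force: [-0.0, -0.3, -8.8]
finger_gap: 0.0565
```

```bash
python3 - <<'E'
from h import *
s=get_state();print(s['clock'],s['tcp_pos'],s['wrist_force'],s['finger_gap'],s['orientation'])
im=save('wrist','w8.png');ci=camera_info('wrist'); np.savez('w8.npz',**ci)
p=s['tcp_pos'];print(proj(ci,[p[0],p[1],p[2]-.0136+.058]))
cv2.imwrite('pics/w8b.png',cv2.resize(im[100:384,100:480,::-1],None,fx=2.1,fy=2.1))
E
```

```text
16.55 [0.52565508 0.277994   0.09692266] [-0.03324589 -0.30258443 -8.77867977] 0.056537716778337514 [1.27531166e-03 9.95793921e-01 9.16097820e-02 6.98361754e-04]
[[244.3763822  295.89791695]]
```

View pics/w8b.png

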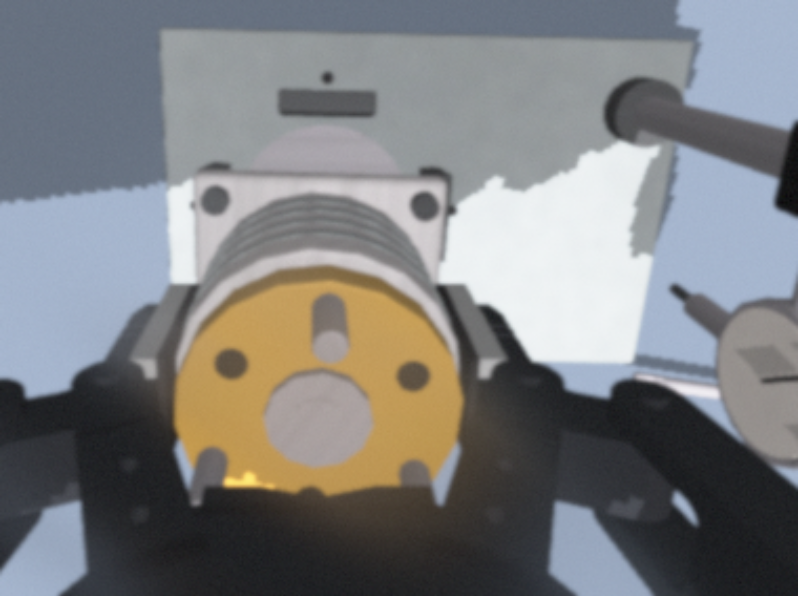

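```bash
python3 - <<'E'
from h import *
ci=dict(np.load('w8.npz'))
a=np.radians(9.04)
f=lambda u,v,z: ray(ci,(100+u/2.1,100+v/2.1),z)[:2]*1000
b=f(327.5,91,.026); print('block top far edge',b, 'front',f(327,115,.014))
# nest from block: local (0, +38+thickness?)
n=f(327,115,.014)-35*np.array([-np.sin(a),np.cos(a)]); print('nest est',n)
print('corners',[f(*p,.014) for p in [(163,30),(697,40)]])
l,r=[f(*p,.014) for p in [(163,30),(697,40)]]
d=(r-l)/np.linalg.norm(r-l);print(np.degrees(np.arctan2(d[1],d[0])),np.linalg.norm(r-l))
m=(l+r)/2; nn=np.array([-d[1],d[0]]); print('nest from corners',m-65*nn-35*d)
ds=f(317,418,get_state()['tcp_pos'][2]-.0136+.058); print('disc',ds,'tcp',get_state()['tcp_pos'])
E
```

```text
block top far edge [523.88477105 325.15470222] front [525.88392769 315.08914638]
nest est [531.38326641 280.5238853 ]
corners [array([462.71407569, 334.31025172]), array([651.58949829, 365.88766519])]
9.491296862452874 191.49688849609788
nest from corners [533.34927013 280.21734291]
disc [528.22097388 278.48330045] tcp [0.52728094 0.2786735  0.09895608]
```

Call:
arm_command(
  steps="1.5 1 -20 0.01; 1.5 1 -30 0.01; 1.5 1 -30 0.01; 1.5 1 -30 0.01",
)

```text
clock: 17.1
tcp_pos: [0.5295, 0.2798, 0.0701]
orientation: [0.001, 0.995, 0.097, 0.003]
wrist_force: [-0.5, 0.4, -8.0]
finger_gap: 0.0568
```

```bash
python3 - <<'E'
from h import *
s=get_state();print(s['clock'],s['tcp_pos'],s['wrist_force'],s['finger_gap'],s['orientation'],abs(s['qvel']).max())
ci=camera_info('wrist');im=save('wrist','w9.png'); np.savez('w9.npz',**ci)
p=s['tcp_pos'];print(proj(ci,[p[0],p[1],p[2]-.0136+.058]))
cv2.imwrite('pics/w9b.png',cv2.resize(im[100:384,100:480,::-1],None,fx=2.1,fy=2.1))
E
```

```text
17.1 [0.52945792 0.27982695 0.07009619] [-0.45681972  0.393283   -8.01506347] 0.056776313007337265 [5.07212919e-04 9.95326151e-01 9.65106631e-02 3.35981532e-03] 0.0042109935848953645
[[248.86544859 298.27220552]]
```

View pics/w9b.png

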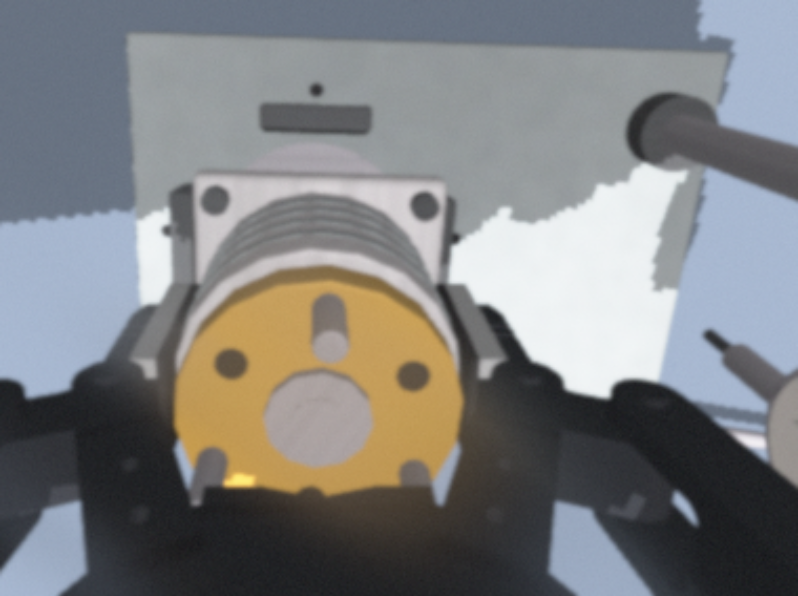

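```bash
python3 - <<'E'
from h import *
ci=dict(np.load('w9.npz'))
f=lambda u,v,z: ray(ci,(100+(u+.5)/2.1-.5,100+(v+.5)/2.1-.5),z)[:2]*1000
l,r=f(127,33,.014),f(728,52,.014); d=(r-l)/np.linalg.norm(r-l);print(np.degrees(np.arctan2(d[1],d[0])),np.linalg.norm(r-l))
nn=np.array([-d[1],d[0]]); print('nest',(l+r)/2-65*nn-35*d, 'left-based',l+60*d-65*nn)
n=f(316,132,.014)-35*nn; print('block-based',n,'blk mid',f(315.5,118,.026)-0*nn)
print('holes',f(316,89,.014)-nn*0,f(167,230,.014),f(455,238,.014))
print('sideblocks mid', (f(167,230,.014)+f(455,238,.014))/2)
z=get_state()['tcp_pos'][2]-.0136
print('disc',f(318,418,z+.058),'flange far corners',f(197,173,z+.008),f(446,180,z+.008))
c1,c2=f(197,173,z+.008),f(446,180,z+.008); print('unit from corners',(c1+c2)/2-32*nn, np.linalg.norm(c2-c1))
E
```

```text
9.330247007504212 189.1580655750047
nest [529.22687664 279.45800731] left-based [529.64227457 279.52625652]
block-based [529.33327287 280.06187735] blk mid [522.20333716 320.9652426 ]
holes [520.98826529 328.25464783] [480.2441751  271.67860651] [577.61936802 287.58149441]
sideblocks mid [528.93177156 279.63005046]
disc [530.38352861 279.79207932] flange far corners [494.6421999  307.95433697] [555.8208595 318.0166542]
unit from corners [530.41952233 281.40884705] 62.000634018886466
```

Call:
arm_command(
  steps="-1.3 -0.3 0 0; -1.3 -0.3 -12 0; -1.3 -0.3 -22 0; -1.3 -0.3 -30 0; -1.3 -0.3 -35 0; -1.3 -0.3 -38 0; -1.3 -0.3 -40 0; -1.3 -0.3 -40 0",
)

```text
clock: 18.15
tcp_pos: [0.5283, 0.2796, 0.0302]
orientation: [0.0, 0.995, 0.097, 0.004]
wrist_force: [0.0, -1.2, -9.0]
finger_gap: 0.0567
```

Call:
arm_command(
  steps="0 0 -1 0; 0 0 -2 0; 0 0 -3 0; 0 0 -3.5 0; 0 0 -3.5 0",
)

```text
clock: 18.77
tcp_pos: [0.5284, 0.2797, 0.0277]
orientation: [0.0, 0.995, 0.097, 0.004]
wrist_force: [-3.0, -1.1, 4.0]
finger_gap: 0.0566
```

Call:
arm_command(
  steps="0 0 0 0; 0 0 0 0; 0 0 0 0; 0 0 0 0; 0 0 15 0; 0 0 45 0; 0 0 85 0; 0 0 125 -0.03; 0 0 137 -0.03; 0 0 137 -0.03; 0 0 137 -0.03",
  fingers=1,
)

```text
clock: 20.15
tcp_pos: [0.5275, 0.2793, 0.1632]
orientation: [0.001, 0.997, 0.082, 0.003]
wrist_force: [0.2, 0.4, 0.6]
finger_gap: 0.0855
```

```bash
python3 - <<'E'
from h import *
s=get_state();print(s['clock'],s['tcp_pos'],s['wrist_force'],s['finger_gap'],s['orientation'],abs(s['qvel']).max())
ci=camera_info('wrist');im=save('wrist','w10.png'); np.savez('w10.npz',**ci)
cv2.imwrite('pics/w10b.png',cv2.resize(im[90:250,140:370,::-1],None,fx=3.4,fy=3.4,interpolation=cv2.INTER_CUBIC))
im=save('scene','s10.png'); cv2.imwrite('pics/s10b.png',cv2.resize(im[80:280,200:450,::-1],None,fx=2.6,fy=2.6,interpolation=cv2.INTER_CUBIC))
E
```

```text
20.15 [0.52752943 0.27929238 0.16317093] [0.18358335 0.35566472 0.57520149] 0.08545925198853577 [8.19038726e-04 9.96657216e-01 8.16496568e-02 2.65651063e-03] 0.009735568642211026
```

View pics/w10b.png

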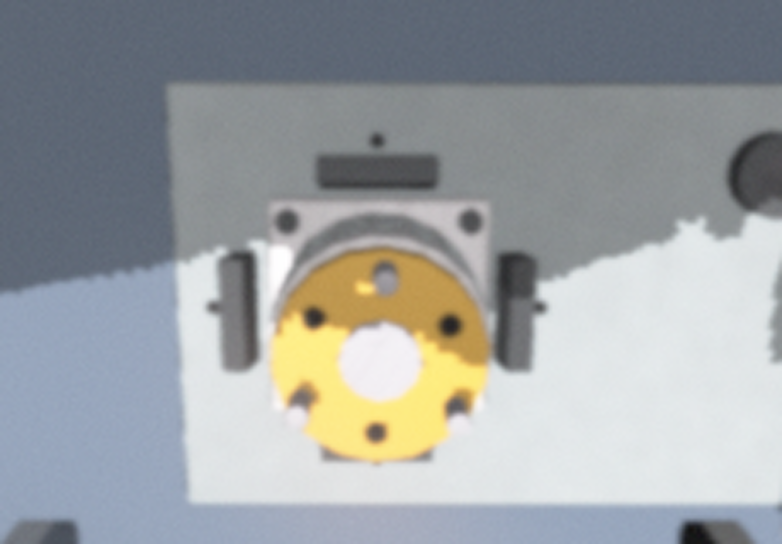

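View pics/s10b.png

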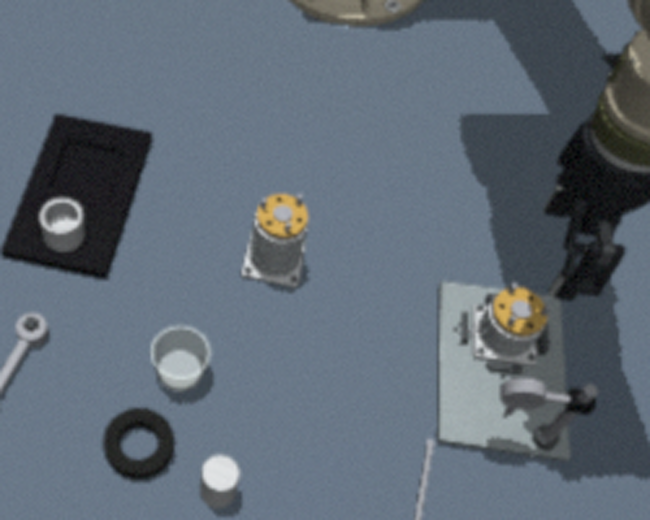

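Call:
arm_command(
  steps="-5 -50 0 -0.02; -10 -105 0 -0.04; -16 -165 0 -0.06; -22 -220 0 -0.085; -26 -258 0 -0.085; -26 -258 0 -0.085; -26 -258 -30 -0.085; -26 -258 -65 -0.085; -26 -258 -95 -0.085; -26 -258 -112 -0.085; -26 -258 -118 -0.085; -26 -258 -118 -0.085; -26 -258 -118 -0.085",
)

```text
clock: 21.88
tcp_pos: [0.5021, 0.0215, 0.0456]
orientation: [0.001, 0.999, 0.039, 0.003]
wrist_force: [0.1, -0.7, 0.5]
finger_gap: 0.0852
```

```bash
python3 - <<'E'
from h import *
s=get_state();print(s['clock'],s['tcp_pos'],s['wrist_force'],s['finger_gap'],s['orientation'],abs(s['qvel']).max())
ci=camera_info('wrist');im=save('wrist','w11.png')
p=s['tcp_pos'];print(proj(ci,[p[0],p[1],.090]))
E
```

```text
21.875 [0.50211017 0.02148233 0.04563116] [ 0.07902293 -0.68476472  0.51449335] 0.0852116908090294 [0.00107249 0.9992172  0.03943426 0.00296157] 0.005991212267744216
[[248.81013591 298.55844009]]
```

View pics/w11.png

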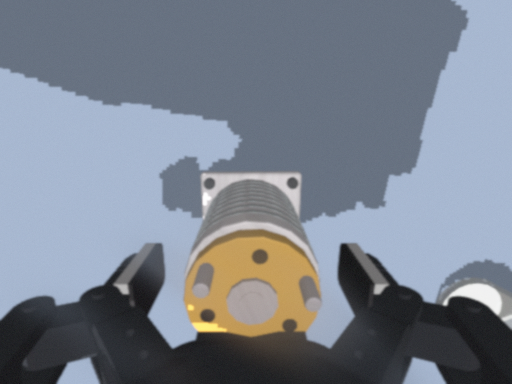

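Call:
arm_command(
  steps="0 0 -0.5 0; 0 0 -0.5 0; 0 0 -0.5 0; 0 0 -0.5 0; 0 0 -0.5 0; 0 0 -0.5 0; 0 0 -0.5 0; 0 0 -0.5 0",
  fingers=-1,
)

```text
clock: 22.92
tcp_pos: [0.5025, 0.0213, 0.0461]
orientation: [0.001, 0.999, 0.039, 0.004]
wrist_force: [-0.5, 0.5, 5.1]
finger_gap: 0.056
```

Call:
arm_command(
  steps="0 0 3 0; 0 0 10 0; 0 0 25 0; 0 0 60 0; 0 0 90 0; -10 -30 110 0; -25 -80 115 0; -40 -130 115 0; -48 -165 115 0; -49 -172 115 0; -49 -172 115 0; -49 -172 115 0",
)

```text
clock: 24.42
tcp_pos: [0.4535, -0.1497, 0.1612]
orientation: [0.001, 0.999, 0.04, 0.004]
wrist_force: [0.8, -1.2, -7.2]
finger_gap: 0.0567
```

```bash
python3 - <<'E'
from h import *
s=get_state();print(s['clock'],s['tcp_pos'],s['wrist_force'],s['finger_gap'],s['orientation'],abs(s['qvel']).max())
ci=camera_info('wrist');im=save('wrist','w12.png'); np.savez('w12.npz',**ci)
p=s['tcp_pos'];print(proj(ci,[p[0],p[1],p[2]+.045]))
cv2.imwrite('pics/w12b.png',cv2.resize(im[80:330,160:400,::-1],None,fx=2.4,fy=2.4,interpolation=cv2.INTER_CUBIC))
b=im[80:190,170:370,::-1].astype(float)*2.5
cv2.imwrite('pics/w12c.png',cv2.resize(b.clip(0,255).astype(np.uint8),None,fx=4,fy=4,interpolation=cv2.INTER_CUBIC))
E
```

```text
24.425 [ 0.45352601 -0.14973923  0.1611916 ] [ 0.80111561 -1.20479648 -7.16022368] 0.05670430175132126 [8.74762754e-04 9.99198582e-01 3.98638896e-02 3.50698400e-03] 0.007811255214780541
[[248.87603555 299.4946499 ]]
```

View pics/w12b.png

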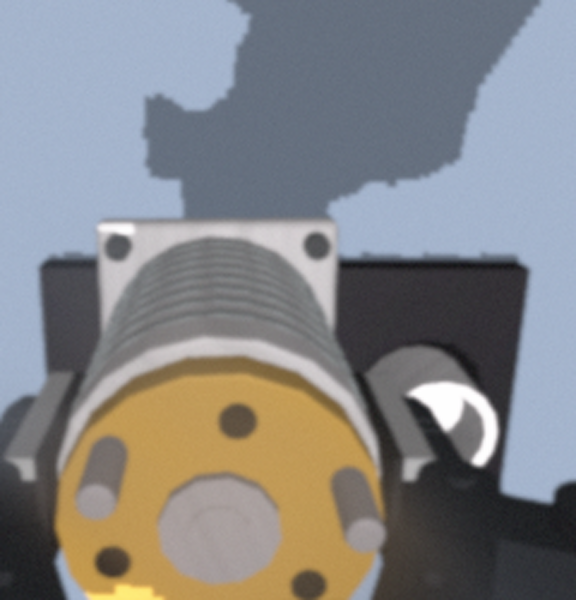

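View pics/w12c.png

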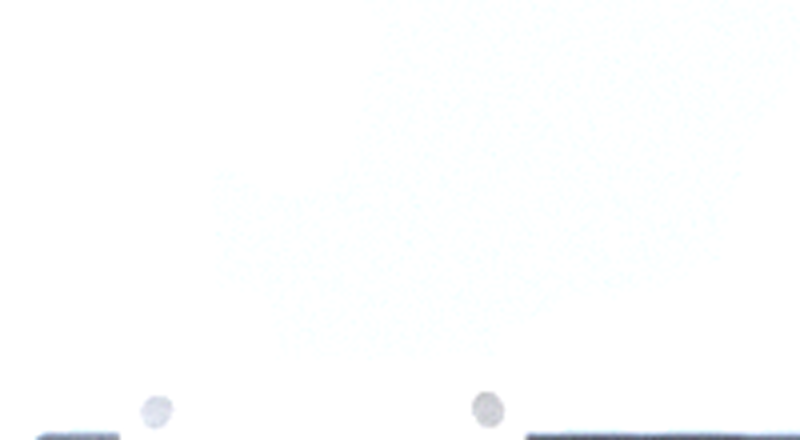

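Call:
arm_command(
  steps="0 -50 0 0; 0 -100 0 0; 0 -140 0 0; 0 -152 0 0; 0 -152 0 0; 0 -152 0 0",
)

```text
clock: 25.22
tcp_pos: [0.4535, -0.2999, 0.1609]
orientation: [0.0, 0.999, 0.041, 0.003]
wrist_force: [-0.4, 0.6, -7.9]
finger_gap: 0.0567
```

```bash
python3 - <<'E'
from h import *
s=get_state();print(s['clock'],s['tcp_pos'],s['wrist_force'],s['finger_gap'],s['orientation'],abs(s['qvel']).max())
ci=camera_info('wrist');im=save('wrist','w13.png'); np.savez('w13.npz',**ci)
b=im[80:240,160:360,::-1].astype(float)*1.8
cv2.imwrite('pics/w13c.png',cv2.resize(b.clip(0,255).astype(np.uint8),None,fx=3.7,fy=3.7,interpolation=cv2.INTER_CUBIC))
E
```

```text
25.225 [ 0.45351688 -0.29990189  0.16086746] [-0.37657278  0.60166612 -7.94625692] 0.05669880971471426 [2.18352903e-04 9.99160539e-01 4.08461845e-02 3.12404575e-03] 0.0061029355921257975
```

View pics/w13c.png

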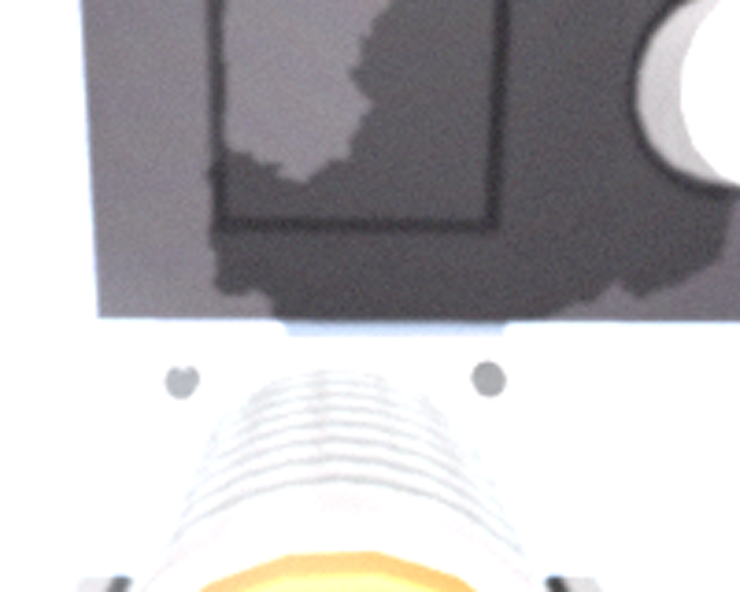

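```bash
python3 - <<'E'
import cv2,numpy as np
im=cv2.imread('pics/w13.png').astype(float)*1.8
cv2.imwrite('pics/w13d.png',cv2.resize(im[20:180,170:340].clip(0,255).astype(np.uint8),None,fx=3.7,fy=3.7,interpolation=cv2.INTER_CUBIC))
E
```

```text
(no output)
```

View pics/w13d.png

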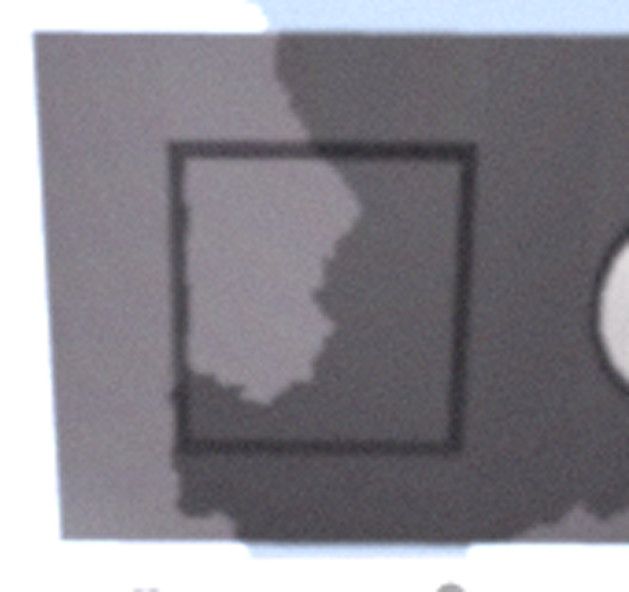

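```bash
python3 - <<'E'
from h import *
ci=dict(np.load('w13.npz'))
f=lambda p,z: ray(ci,(170+(p[0]+.5)/3.7-.5,20+(p[1]+.5)/3.7-.5),z)[:2]*1000
o=np.array([f(p,.014) for p in [(168,143),(476,144),(462,453),(177,453)]])
i=np.array([f(p,.006) for p in [(187,158),(457,158),(448,439),(191,438)]])
print('outer',o.mean(0),np.linalg.norm(o-np.roll(o,1,0),axis=1)); print('inner',i.mean(0),np.linalg.norm(i-np.roll(i,1,0),axis=1))
d=o[1]-o[0]+o[2]-o[3]; print('yaw',np.degrees(np.arctan2(d[1],d[0])))
d=i[1]-i[0]+i[2]-i[3]; print('yaw',np.degrees(np.arctan2(d[1],d[0])))
im=cv2.imread('pics/w13.png'); cv2.imwrite('pics/w13e.png',cv2.resize(im[150:340,170:340],None,fx=3.1,fy=3.1,interpolation=cv2.INTER_CUBIC))
p=get_state()['tcp_pos'];print(p,proj(ci,[p[0],p[1],p[2]+.045]))
E
```

```text
outer [ 454.32331469 -222.9525706 ] [75.17701366 75.41510425 75.07086316 75.31694094]
inner [ 454.47543074 -222.54868901] [69.76590316 68.16505985 70.12545936 69.53161749]
yaw 4.62784586715475
yaw 4.60201742302159
[ 0.45358558 -0.29991049  0.16100157] [[249.04383447 299.66355949]]
```

View pics/w13e.png

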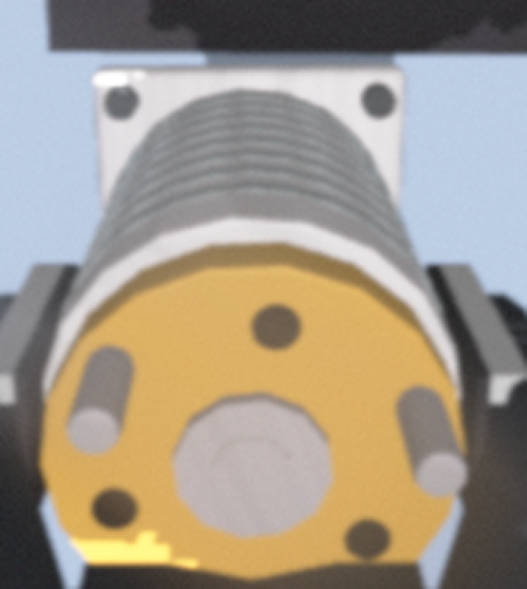

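Call:
arm_command(
  steps="-0.5 40 0 0; -0.5 70 0 0; -0.5 77 -10 0; -0.5 77 -35 0; -0.5 77 -60 0; -0.5 77 -80 0; -0.5 77 -92 0; -0.5 77 -95 0; -0.5 77 -95 0",
)

```text
clock: 26.4
tcp_pos: [0.4534, -0.2231, 0.0664]
orientation: [0.001, 0.999, 0.041, 0.003]
wrist_force: [0.6, 0.6, -7.3]
finger_gap: 0.057
```

```bash
python3 - <<'E'
from h import *
s=get_state();print(s['clock'],s['tcp_pos'],s['wrist_force'],s['finger_gap'],s['orientation'],abs(s['qvel']).max())
ci=camera_info('wrist');im=save('wrist','w14.png')
cv2.imwrite('pics/w14b.png',cv2.resize((im[100:330,120:380,::-1]*1.6).clip(0,255).astype(np.uint8),None,fx=2.5,fy=2.5,interpolation=cv2.INTER_CUBIC))
E
```

```text
26.4 [ 0.45343749 -0.22311487  0.06639606] [ 0.59145578  0.62009724 -7.28553895] 0.0569980907052773 [6.25679451e-04 9.99152470e-01 4.10093221e-02 3.49074282e-03] 0.011517397530853459
```

View pics/w14b.png

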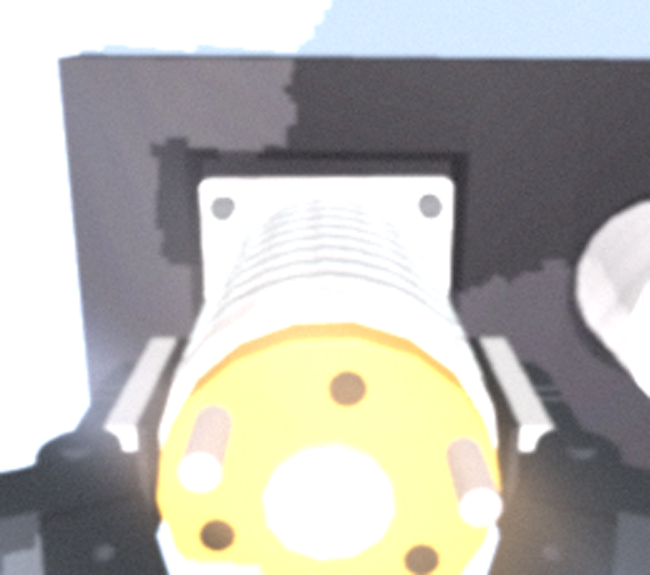

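Call:
arm_command(
  steps="0 0.3 -5 0; 0 0.3 -9 0; 0 0.3 -12 0; 0 0.3 -14 0; 0 0.3 -15.5 0; 0 0.3 -16 0; 0 0.3 -16 0",
)

```text
clock: 27.32
tcp_pos: [0.4536, -0.2229, 0.0521]
orientation: [0.001, 0.999, 0.041, 0.004]
wrist_force: [-2.6, 2.8, 7.0]
finger_gap: 0.0566
```

Call:
arm_command(
  steps="0 0 0 0; 0 0 0 0; 0 0 0 0; 0 0 0 0; 0 0 15 0; 0 0 45 0; 0 0 85 0; 0 0 125 0; 0 0 140 0; 0 0 140 0; 0 0 140 0",
  fingers=1,
)

```text
clock: 28.7
tcp_pos: [0.4529, -0.2224, 0.1908]
orientation: [0.0, 0.999, 0.041, 0.003]
wrist_force: [0.8, 0.5, -0.2]
finger_gap: 0.0856
```

```bash
python3 - <<'E'
from h import *
s=get_state();print(s['clock'],s['tcp_pos'],s['wrist_force'],s['finger_gap'],s['orientation'],abs(s['qvel']).max())
ci=camera_info('wrist');im=save('wrist','w15.png'); np.savez('w15.npz',**ci)
cv2.imwrite('pics/w15b.png',cv2.resize(im[90:250,140:370,::-1],None,fx=3.4,fy=3.4,interpolation=cv2.INTER_CUBIC))
im=save('scene','s15.png'); cv2.imwrite('pics/s15b.png',cv2.resize(im[80:280,180:430,::-1],None,fx=3,fy=3,interpolation=cv2.INTER_CUBIC))
E
```

```text
28.7 [ 0.45286356 -0.22242473  0.1907549 ] [ 0.76837458  0.52682244 -0.19648995] 0.0855596855276573 [3.72178012e-04 9.99154256e-01 4.10117812e-02 2.94430040e-03] 0.010279051866672814
```

View pics/w15b.png

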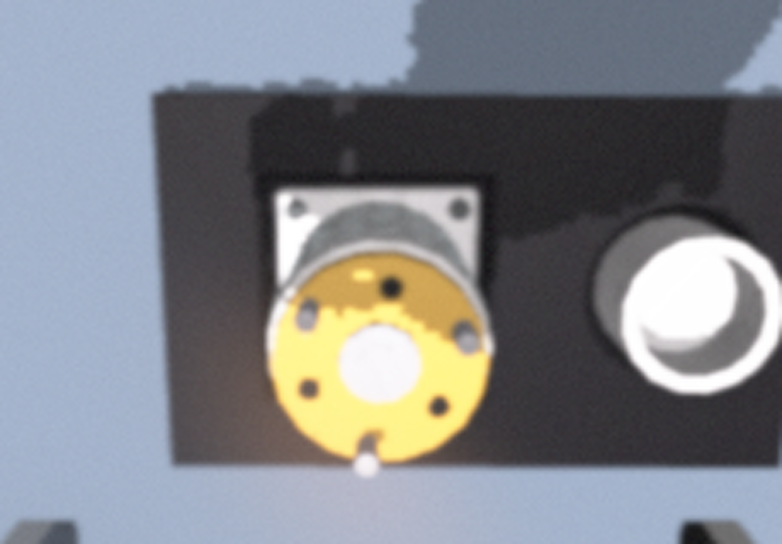

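View pics/s15b.png

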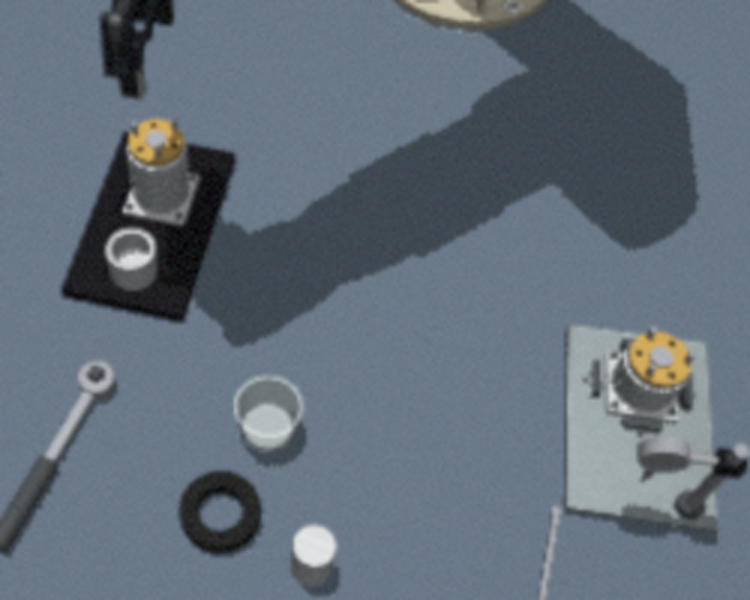

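```bash
python3 - <<'E'
from h import *
ci=dict(np.load('w10.npz'))
f=lambda p,z: ray(ci,(140+(p[0]+.5)/3.4-.5,90+(p[1]+.5)/3.4-.5),z)[:2]*1000
h=f((380,361),.072+.0); print('hub',h)
for p in [(386,282),(299,415),(458,424)]:
    q=f(p,.086); d=q-h; print(q,np.linalg.norm(d),np.degrees(np.arctan2(d[1],d[0])))
for p in [(314,317),(450,325),(376,432)]:
    q=f(p,.072); d=q-h; print('hole',np.linalg.norm(d),np.degrees(np.arctan2(d[1],d[0])))
a=np.radians(9.2);R=np.array([[np.cos(a),-np.sin(a)],[np.sin(a),np.cos(a)]])
c=np.array([528.4,279.7]); s=get_state()['tcp_pos']*1000
for l in [(35,20.8),(10,30.8),(-15,40.8),(-40,50.8),(-65,60)]: print(l,(c+R@l).round(1),(c+R@l-s[:2]).round(1), (R@np.subtract(l,(35,20.8))).round(1))
print(s)
E
```

```text
hub [529.3914122  280.40666164]
[526.88702325 303.13689517] 22.867782579081755 96.28741805391066
[512.06212329 268.50287245] 21.02390190423672 -145.51415206725514
[549.19836788 272.3020547 ] 21.400937997911925 -22.253388379181718
hole 19.458851287411246 154.47762672956804
hole 19.24705064879803 37.58987476815156
hole 18.585656871381378 -83.65980218221699
(35, 20.8) [559.6 305.8] [106.9 528.1] [0. 0.]
(10, 30.8) [533.3 311.7] [ 80.6 534. ] [-26.3   5.9]
(-15, 40.8) [507.1 317.6] [ 54.3 539.9] [-52.6  11.7]
(-40, 50.8) [480.8 323.5] [ 28.1 545.8] [-78.8  17.6]
(-65, 60) [454.6 328.5] [  1.9 550.8] [-105.    22.7]
[ 452.73087453 -222.30815647  190.49559157]
```

Call:
arm_command(
  steps="10 55 0 0.01; 20 115 0 0.02; 32 175 0 0.03; 44 235 0 0.04; 56 295 0 0.05; 68 355 0 0.06; 80 415 0 0.07; 92 470 0 0.079; 103 510 0 0.079; 107 528 0 0.079; 107 528 -30 0.079; 107 528 -60 0.079; 107 528 -80 0.079; 107 528 -90 0.079; 107 528 -90 0.079; 107 528 -90 0.079",
  fingers=-1,
)

```text
clock: 30.8
tcp_pos: [0.5604, 0.3056, 0.1014]
orientation: [-0.0, 0.997, 0.08, 0.003]
wrist_force: [0.1, 0.1, 0.6]
finger_gap: -0.0
```

```bash
python3 - <<'E'
from h import *
s=get_state();print(s['clock'],s['tcp_pos'],s['wrist_force'],s['finger_gap'],s['orientation'],abs(s['qvel']).max())
im=save('wrist','w16.png')
im=save('scene','s16.png'); cv2.imwrite('pics/s16b.png',cv2.resize(im[120:280,330:480,::-1],None,fx=3.7,fy=3.7,interpolation=cv2.INTER_CUBIC))
E
```

```text
30.8 [0.56036233 0.30562913 0.10144035] [0.0557442  0.05026421 0.60370222] -5.8072952731766415e-06 [-1.36578330e-04  9.96768733e-01  8.02566945e-02  3.30720231e-03] 0.007944343364159716
```

View pics/w16.png

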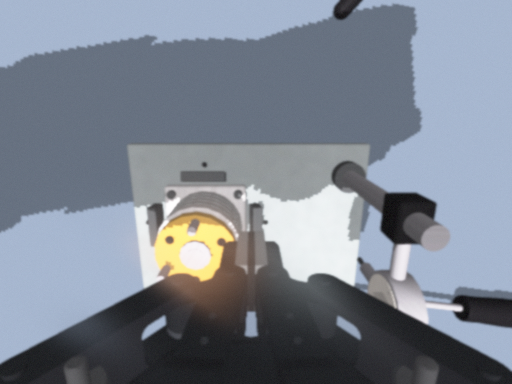

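View pics/s16b.png

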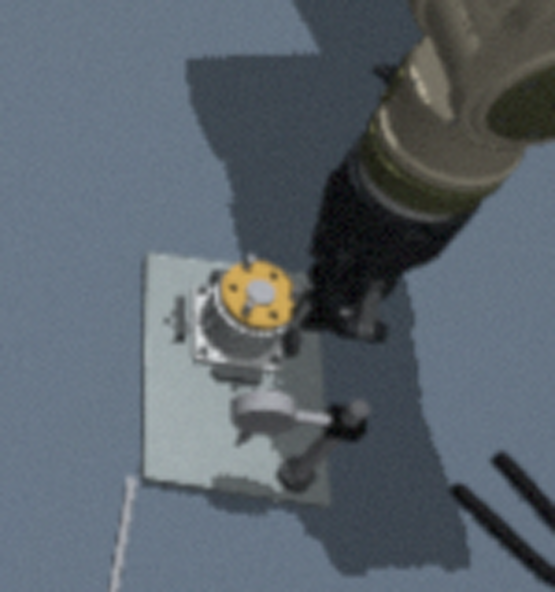

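Call:
arm_command(
  steps="-11.3 2.6 0 0; -11.3 2.6 -12 0; -11.3 2.6 -21 0; -11.3 2.6 -24 0; -11.3 2.6 -24 0; -11.3 2.6 -24 0",
)

```text
clock: 31.65
tcp_pos: [0.5495, 0.3085, 0.0778]
orientation: [-0.0, 0.997, 0.08, 0.004]
wrist_force: [-0.0, 0.4, 0.3]
finger_gap: -0.0001
```

```bash
python3 - <<'E'
from h import *
s=get_state();print(s['clock'],s['tcp_pos'],s['wrist_force'],abs(s['qvel']).max())
im=save('wrist','w17.png')
E
```

```text
31.65 [0.54945567 0.30847609 0.07778918] [-0.0223391   0.37101793  0.25481976] 0.004354789720796299
```

View pics/w17.png

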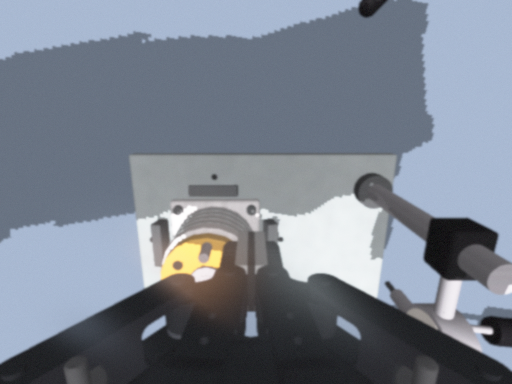

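Call:
arm_command(
  steps="0 -2 0 0; 0 -2 0 0; -36 1 0 0; -72 4 0 0; -100 12 15 0; -110 16 50 0; -110 16 70 0",
)

```text
clock: 32.58
tcp_pos: [0.439, 0.3252, 0.1498]
orientation: [-0.001, 0.997, 0.081, 0.005]
wrist_force: [-0.1, 0.2, 0.6]
finger_gap: 0.0001
```

```bash
python3 - <<'E'
from h import *
s=get_state();print(s['clock'],s['tcp_pos'],s['wrist_force'])
ims=[]
for k in range(6):
    ims.append(read_camera('scene')[175:245,365:435,::-1])
cv2.imwrite('pics/spin.png',cv2.resize(np.vstack([np.hstack(ims[:3]),np.hstack(ims[3:])]),None,fx=3.6,fy=3.6,interpolation=cv2.INTER_CUBIC))
print(get_state()['clock'])
E
```

```text
32.575 [0.43900433 0.32516402 0.14982521] [-0.057732    0.20913641  0.60185376]
32.875
```

View pics/spin.png

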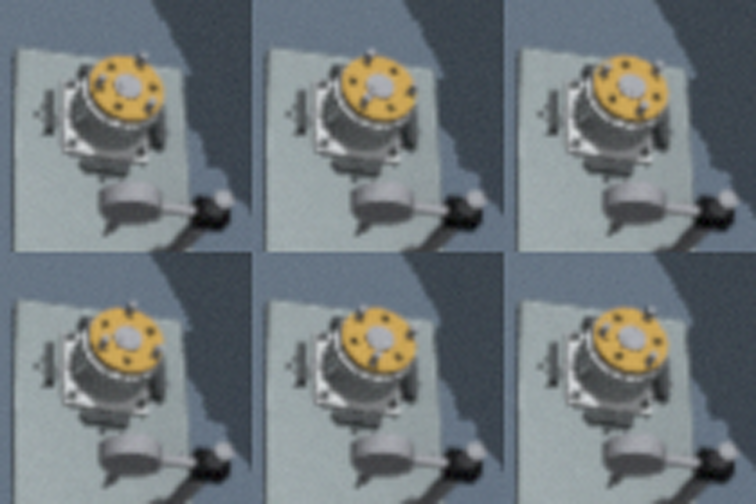

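Call:
arm_command(
  steps="0 0 20 0; 0 -20 50 0; 0 -20 50 0; 0 -20 50 0; 0 -20 50 0; 0 -20 50 0; 0 -20 50 0; 0 -20 50 0; 0 -20 50 0; 0 -20 50 0; 0 -20 50 0; 0 -20 50 0",
)

```text
clock: 34.38
tcp_pos: [0.4391, 0.3041, 0.1968]
orientation: [0.0, 0.997, 0.08, 0.003]
wrist_force: [-0.8, -0.2, 0.2]
finger_gap: 0.0001
```

```bash
python3 - <<'E'
from h import *
s=get_state();print(s['clock'],s['tcp_pos'],s['wrist_force'])
ims=[]
for k in range(6):
    im=read_camera('scene'); ims.append(im[175:245,365:435,::-1])
cv2.imwrite('pics/spin2.png',cv2.resize(np.vstack([np.hstack(ims[:3]),np.hstack(ims[3:])]),None,fx=3.6,fy=3.6,interpolation=cv2.INTER_CUBIC))
cv2.imwrite('pics/s18.png',im[:,:,::-1])
save('wrist','w18.png');save('top','t18.png')
print(get_state()['clock'])
E
```

```text
34.375 [0.43905296 0.30406307 0.19676833] [-0.80580682 -0.16988393  0.20989255]
34.775
```

View pics/spin2.png

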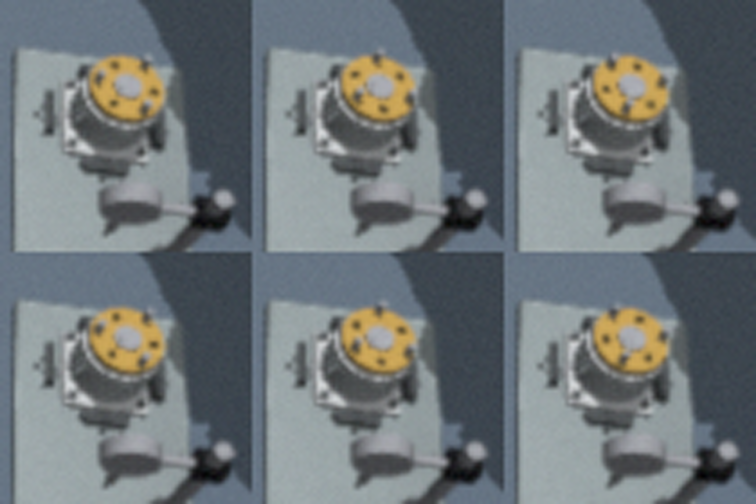

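View pics/s18.png

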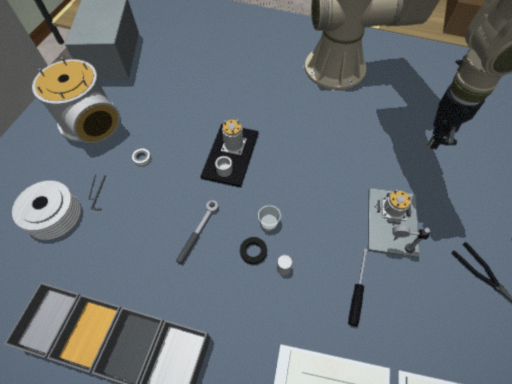

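View pics/w18.png

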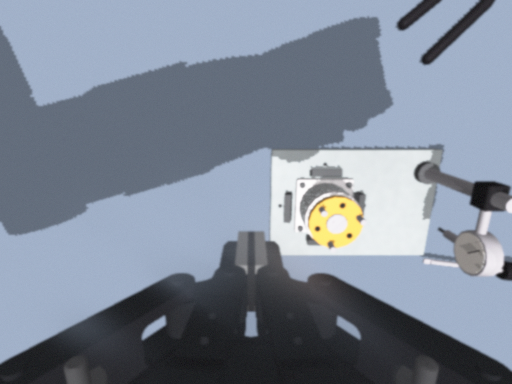

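View pics/t18.png

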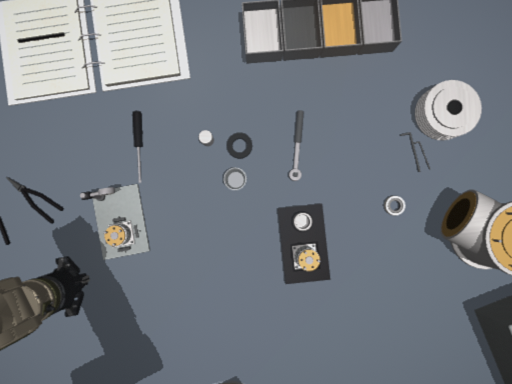

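```bash
python3 -c "
from workcell import *
print(hand_in())"
```

```text
the job is handed in; nothing more can be done
None
```

The swap and the spin test are both done, and I handed the job in at about 34.8 s of the 72 s allowed.

- **Tall unit:** I parked it upright on the bare bench first, then lowered it into the tray's square pocket. The height at contact (underside at about 6 mm) matched a fully seated unit, and the wrist picture shows it square in the pocket.
- **Short unit:** I lowered it into the stand's nest before releasing it. It made contact within 0.1 mm of the height I had worked out, and the pictures before and after the spin show it between all four guide blocks.
- **Spin:** I swept the shut fingers past one stud and lifted clear. Two picture series, taken just after release and about 2 s later, show the studs at changing angles with the arm away. So the flange was still running freely after well over a second, though I did not measure its speed.
- **Bystanders:** the cup, tape roll, spool, pot, slug, screwdriver and ratchet look unmoved in the last scene and top pictures.
- **Checks that disagreed:** the wrist camera placed things about 1 to 1.5 mm off along the jaw direction compared with where the gripper held them, and I allowed for this when placing. My first pass to look at the pocket with the tall unit in hand was on the wrong side; I repeated it from the other side, and nothing was touched.

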